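# Start the dust extractor at the flute maker's bench

## Task

Start the dust extractor from the grey control panel on the flute maker's bench: first tip the rocker switch over by pressing its raised end fully down, then push the rectangular bar key fully down so that it stays down, and last press the low round start button all the way in and let it spring back out. Only press and touch: do not press the mushroom-headed stop button, do not press the start button before the other two are down, and leave the tape roll, jar, knife case and bamboo offcut standing where they are.

Things in the scene. Friction and masses are not known exactly. Their poses are not given: they have to be found in the camera images.
- panel: Fixed grey box 130 (x) x 330 (y) x 50 high on the bench; origin: centre of its underside; x points away from the robot. On its top, in a row along y, 76 mm apart, in any order: four fixed black plates 96 (x) x 66 (y) x 8 thick (upper faces 58 mm above the bench), each with one light grey control at its centre, pressed downwards. The points have the panel's yaw.
- rocker (a joint): Angle of the rocker: light grey, 68 long (panel x) x 34 wide, two flat halves meeting in a shallow valley over the pivot, 66 mm above the bench. About 0 = off: near half (-x, to the robot) level, far half (+x) sloping up 0.44 rad, its end 14 mm high; 0.44 = on: far half level. No spring: turns against friction (0.07 N m, 2 to 5 N on the raised half), stays where left.
- rocker_pad (a point): Point on the upper face of the rocker's far (+x) half, 24 mm from the pivot: the place to press. It is about 76 mm above the bench when off (the end of that half 80 mm) and 66 mm when fully on.
- bar_key (a joint): Downward travel of the bar key: light grey rectangular key, 26 (panel x) x 54 (y), flat top. About 0 = up, its top 14 mm above its plate; 0.008 m = fully down. No spring: it moves against 4 N of friction and stays where left.
- bar_key_top (a point): Centre of the bar key's flat top, moving with it: about 72 mm above the bench when up, 64 mm when fully down.
- start_button (a joint): Downward travel of the start button: low light grey round button, 30 mm in diameter, flat top. 0 = out, 0.006 m = fully in. Spring return: 1.5 N to start moving, 5 N fully in.
- start_button_top (a point): Centre of the start button's flat top, moving with it: 70 mm above the bench when out, 64 mm when in.
- stop_button (a joint): Downward travel of the stop button: light grey mushroom head, 44 mm in diameter, on a 22 mm stem, the tallest of the four. 0 = out, 0.006 m = in; springs back, as light as the start button.
- stop_button_top (a point): Centre of the top of the mushroom head: 90 mm above the bench when out.
- tape_roll: Loose bystander, not part of the work. Roll of yellow tape lying flat: ring 100 in outer diameter, 76 inner, 45 high, on the bench beyond the panel. Origin: centre of its underside.
- knife_case: Loose bystander, not part of the work. Dark wooden knife case, 34 x 150 x 28 high, lying beyond the panel, its length roughly along the panel. Origin: centre of its underside.
- ink_jar: Loose bystander, not part of the work. Small glass jar with black cap, 44 in diameter, 50 high, standing between panel and robot. Origin: centre of its underside.
- tube_offcut: Loose bystander, not part of the work. Offcut of brown bamboo tube, 28 in diameter, 60 high, standing upright between panel and robot. Origin: centre of its underside.

How it is judged:
By the outcome, as a careful person would: the job done as asked, in the order asked, and still so for the second after the job is handed in, with the robot touching nothing.
It also fails if it takes over 40 s, if anything falls off the work surface, if the arm or the gripper's body presses on something with over 40 N, if the wrist force passes 120 N, or if a joint passes its speed limit or range.

## Robot

A 6-joint arm with a two-finger parallel gripper is mounted at the origin on the work surface. World frame = base frame: x ahead of the robot, y to its left, z up, the work surface at z = 0. Lengths are in m, angles in rad, forces in N, time in s.
With the tool pointing down it reaches from about 0.35 to 0.775 m from the base axis. Payload 5.5 kg.
Tool frame: the origin (TCP) lies midway between the tips of the shut fingers; the grasp point (between the pads) lies 19 mm behind it; z points along the fingers, y is the line along which they close (so a half turn about z gives the same grasp; the last joint's range is limited). The gripper opens to 85 mm and grips with 20 to 120 N. Pads are 22 mm wide; open, the fingers measure 114 mm over their backs; the gripper's body (76 mm by 85 mm) begins 54 mm behind the grasp point. The pads swing forward as they close: fully open they stand 13 mm farther back than shut.
Start: joints at [1.16, 0.313, 0.046, 1.304, 0, 1.431], TCP at [0.154, 0.554, 0.231] pointing down, gripper open.
Joint ranges: [-2.76, 2.76], [-0.86, 1.69], [-1.03, 1.26], [-2.2, 2.34], [-1.47, 1.5], [-3.14, 3.14]. Speed limits (rad/s): [2.57, 2.57, 3.14, 3.14, 3.14, 3.14].

## Interface

Orientations are given as a rotation vector (axis times angle).
In Python, from station import arm gives the robot as it stands.
- The arm moves only by the shell command python3 -m handwheel 'ROWS' [FORCE]. ROWS is JSON, a list of rows, each an object with "travel": the shift along the tool's x, y, z each as a share of 50 cm, from -1 to 1, a list of three; "spin": the turn about the tool's z as a share of pi rad, from -1 to 1; "gripper": the finger opening in mm, from 0 to 85.4. In form: [{"travel": [tx, ty, tz], "spin": spin, "gripper": gripper}, ...]. A call has 1 to 5 rows; each row is the pose to reach, as a shift and turn from the pose commanded when the call began, along the tool's axes at that moment, turning the shorter way round; what a row does not reach only later rows make up. A row lasts 1/12 s, in which the tool goes at most 41.7 mm and 7.16 degrees, less where a joint would pass 70% of its speed; a pose out of reach is approached as far as the arm can. A call with a number of a shift or a turn outside -1 to 1 is refused whole. A call with a gripper value outside its range is refused whole. The fingers move at their own pace and stop on an object; FORCE is the grip in N (left out, the last holds). Time passes only in rows, so rows that repeat a pose let the fingers close. It gives the time, the measured TCP pose, the force, the opening and the grip force at its end, in the units of the state.
- arm.state(): the state, without advancing time (a new reading comes with each control period).
- arm.camera(name): name is "scene" or "top" or "wrist"; returns the picture (400x640x3 uint8, red, green, blue); there is no depth.
- arm.camera_info(name): a dict with "intrinsics" (3x3 intrinsics, pixels), "k1" (the pictures are not rectified: a ray, as slopes to the right and down, at radius r is drawn at 1 + k1 r^2 times it, then the intrinsics apply), "origin" and "attitude" of the camera in the world. Camera axes: x right, y down, z forward; pixel columns grow to the right and rows downward; lengths in m; the calibration is good to about 2 mm. A picture is of the moment at which its call begins: read the wrist's pose just before it. camera_info takes no time and is no camera call; for the wrist camera it gives the pose at the moment of the call.
- arm.job_done(): hands the job in; it is judged then, once.
The state is a dict: "t": time; "joints": joint angles; "qvel": joint speeds; "effort": joint torques, N m; "position": TCP position; "eef_rot": TCP orientation; "ft_force": force on the tool from outside, world axes, zero at the start; "moment": the same for the moment, N m; "finger_gap": finger opening in m; "gripper_force": force on a finger pad.
Only numpy, scipy, OpenCV 4.12 (cv2) and the standard library are available. Lean on these libraries where they do the work, as an engineer would, in place of code of your own. Each camera call takes 0.05 s, during which the arm holds its last target. There are 200 camera calls.

## Working session

There is one attempt and no reset: what is moved stays moved. The work goes in short steps, Python scripts to look and compute and a shell command to move; the robot and the scene stay as the last step left them, time stands still between calls to the robot, and variables do not carry over. Pictures are saved under pics/ and viewed, at most 10 in all, crops included, and the job is handed in when it is done.

```bash
mkdir -p pics; ls; python3 - <<'E'
from station import arm
import cv2
for n in ("top","scene"):
    im=arm.camera(n); cv2.imwrite(f"pics/{n}0.png",im[:,:,::-1]); i=arm.camera_info(n); print(n,i)
s=arm.state(); print(s)
E
```

```text
pics
top {'intrinsics': array([[363.0761489 ,   0.        , 323.59207176],
       [  0.        , 363.0761489 , 201.85368948],
       [  0.        ,   0.        ,   1.        ]]), 'k1': -0.060683751874607096, 'origin': array([0.53876882, 0.02411961, 0.71296053]), 'attitude': array([-2.19824854,  2.14127754, -0.12955386])}
scene {'intrinsics': array([[387.87370936,   0.        , 326.14074633],
       [  0.        , 387.87370936, 202.31131644],
       [  0.        ,   0.        ,   1.        ]]), 'k1': -0.0084266992539724, 'origin': array([ 1.02330906, -0.41684724,  0.57912828]), 'attitude': array([-2.10890912, -0.84158815,  0.42089586])}
{'t': 0.1, 'joints': array([1.16039024e+00, 3.13919584e-01, 4.51257555e-02, 1.30359716e+00,
       1.34234871e-05, 1.43120389e+00]), 'qvel': array([ 0.00014452, -0.00155813,  0.00276197, -0.00087816, -0.00118442,
       -0.00095701]), 'effort': array([ 3.53453855e-03, -4.81726456e+01,  2.99241936e+01,  1.27108191e-02,
       -1.10825206e-04, -1.95586847e-05]), 'position': array([0.15364654, 0.55363836, 0.23051485]), 'eef_rot': array([-4.24034044e-01, -3.11239329e+00,  2.40470350e-03]), 'ft_force': array([ 0.67351607,  0.63929626, -0.48775384]), 'moment': array([-0.01311311,  0.00464141, -0.01799772]), 'gripper_force': 0.0, 'finger_gap': 0.08533609401028883}
```

View pics/top0.png

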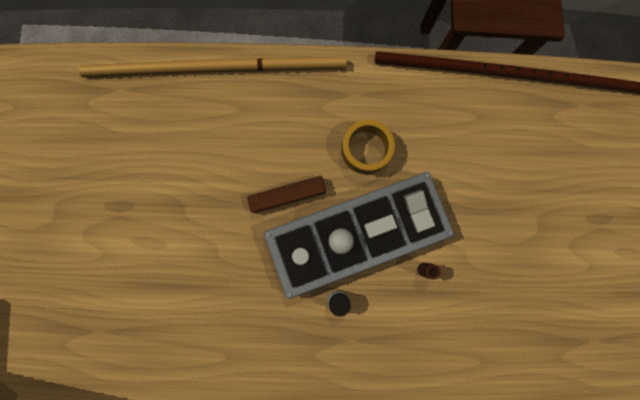

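View pics/scene0.png

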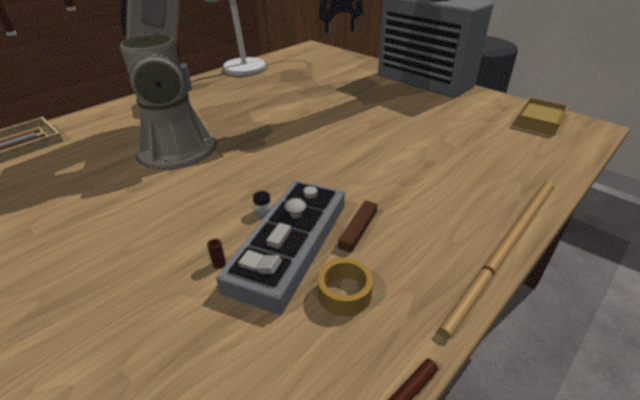

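Top view: start button at (300,256), stop mushroom (341,241), bar key (381,226), rocker (419,211). The tape roll and knife case lie beyond the panel, with the jar (340,303) and offcut (429,270) in front. Next I'll measure with masks and rays.

```bash
cat > h.py <<'E'
import numpy as np, cv2
from scipy.spatial.transform import Rotation as R
def ray(i,uv):
    K=i["intrinsics"]; d=np.array([(uv[0]-K[0,2])/K[0,0],(uv[1]-K[1,2])/K[1,1]]); u=d.copy()
    for _ in range(20): u=d/(1+i["k1"]*(u@u))
    return R.from_rotvec(i["attitude"]).apply([u[0],u[1],1.])
def onplane(i,uv,z):
    r=ray(i,uv); o=i["origin"]; return o+r*(z-o[2])/r[2]
def cross(i1,a,i2,b):
    d1,d2=ray(i1,a),ray(i2,b); o1,o2=i1["origin"],i2["origin"]
    st=np.linalg.lstsq(np.c_[d1,-d2],o2-o1,rcond=None)[0]
    p,q=o1+st[0]*d1,o2+st[1]*d2; return (p+q)/2,np.linalg.norm(p-q)
def blobs(im,roi,lo=125):   # light grey controls
    hsv=cv2.cvtColor(im,cv2.COLOR_BGR2HSV); m=((hsv[...,1]<60)&(hsv[...,2]>lo)).astype(np.uint8)
    k=np.zeros_like(m); x0,y0,x1,y1=roi; k[y0:y1,x0:x1]=m[y0:y1,x0:x1]
    n,l,s,c=cv2.connectedComponentsWithStats(k)
    return [(c[j].round(1),s[j,4],cv2.minAreaRect(np.argwhere(l==j)[:,::-1].astype(np.float32))) for j in range(1,n) if s[j,4]>25]
E
python3 - <<'E'
from h import *; from station import arm
T=arm.camera_info("top");S=arm.camera_info("scene")
for f,roi in (("top",(265,170,455,300)),("scene",(220,180,350,305))):
    im=cv2.imread(f"pics/{f}0.png")
    for c,a,r in blobs(im,roi): print(f,c,a,r)
im=cv2.imread("pics/top0.png")
hsv=cv2.cvtColor(im,cv2.COLOR_BGR2HSV)
m=((hsv[...,0]>90)&(hsv[...,0]<130)&(hsv[...,1]>25)&(hsv[...,2]>70)).astype(np.uint8);m[:160]=0;m[310:]=0
cs=cv2.findContours(m,0,2)[0];c=max(cs,key=cv2.contourArea);b=cv2.boxPoints(cv2.minAreaRect(c))
P=np.array([onplane(T,p,.05) for p in b]);print(b,P.round(4));print(np.linalg.norm(P-np.roll(P,1,0),axis=1),P.mean(0))
e=P-np.roll(P,1,0); j=np.argmax(np.linalg.norm(e,axis=1)); print("row yaw",np.degrees(np.arctan2(e[j][1],e[j][0])))
E
```

```text
top [416.3 202.1] 273 ((416.3018798828125, 202.05657958984375), (17.307430267333984, 16.483266830444336), 74.05460357666016)
top [422.4 219.9] 311 ((422.362060546875, 219.65518188476562), (18.198143005371094, 17.26966667175293), 68.19859313964844)
top [380.2 225.7] 386 ((380.2877197265625, 225.76712036132812), (13.342691421508789, 29.026203155517578), 69.44395446777344)
top [338.9 240.4] 294 ((339.0, 240.5), (19.0, 18.0), 90.0)
top [299.8 255.9] 191 ((299.5, 256.0), (14.0, 15.0), 90.0)
scene [310.1 189.8] 70 ((310.5, 190.0), (6.0, 11.0), 90.0)
scene [296.  204.4] 166 ((296.0, 204.5), (11.0, 16.0), 90.0)
scene [278.4 232.9] 232 ((278.3513488769531, 232.8918914794922), (11.028219223022461, 23.673912048339844), 36.02737808227539)
scene [258.1 259.9] 441 ((258.6949768066406, 260.1472473144531), (36.818450927734375, 15.18624496459961), 10.491477012634277)Traceback (most recent call last):
  File "<stdin>", line 9, in <module>
ValueError: max() iterable argument is empty
```

```bash
python3 - <<'E'
from h import *; from station import arm
T=arm.camera_info("top");S=arm.camera_info("scene")
s=onplane(T,(299.8,255.9),.070);b=onplane(T,(380.2,225.7),.072);st=onplane(T,(340.5,241),.086)
rf=onplane(T,(416.3,202.1),.073);rn=onplane(T,(422.4,219.9),.066)
for n,p in dict(s=s,st=st,b=b,rf=rf,rn=rn).items(): print(n,p.round(4))
print("cross s",cross(T,(299.8,255.9),S,(310.3,189.8)),"b",cross(T,(380.2,225.7),S,(278.4,232.4)))
d=(s-b)[:2]; print("s-b",np.linalg.norm(d),"expect .152")
y=d/np.linalg.norm(d); x=np.array([y[1],-y[0]]); yaw=np.arctan2(x[1],x[0]); print("yaw",yaw, "rocker yaw",np.arctan2(*(rf-rn)[[1,0]]))
c=(s+b)[:2]/2-y*.0; # stop centre
print("stop pred",c,"rocker pivot pred",c-y*.152,"pad",c-y*.152+x*.023, "rocker valley seen",(rf+rn)/2)
q=arm.state();Rt=R.from_rotvec(q["eef_rot"]).as_matrix();print(Rt.round(3))
pad=np.r_[c-y*.152+x*.023,0]
for n,p in dict(pad=pad,bar=b,start=s).items(): print(n,(Rt.T@(np.r_[p[:2],.20]-q["position"])/.5).round(3))
E
```

```text
s [0.5129 0.0578 0.07  ]
st [ 0.5407 -0.0121  0.086 ]
b [ 0.5694 -0.0827  0.072 ]
rf [ 0.613  -0.1469  0.073 ]
rn [ 0.582  -0.1598  0.066 ]
cross s (array([0.51296311, 0.05809695, 0.06826218]), np.float64(0.00047514505636126283)) b (array([ 0.56940875, -0.08309302,  0.06999702]), np.float64(0.00023811826360790092))
s-b 0.1514402772277579 expect .152
yaw 0.3824578803152471 rocker yaw 0.39353256228806
stop pred [ 0.54113168 -0.01241887] rocker pivot pred [ 0.59785837 -0.1534369 ] pad [ 0.61919662 -0.14485325] rocker valley seen [ 0.5974931  -0.15337489  0.0695    ]
[[-0.964  0.268 -0.001]
 [ 0.268  0.964 -0.001]
 [ 0.    -0.002 -1.   ]]
pad [-1.271 -1.097  0.062]
bar [-1.142 -1.004  0.062]
start [-0.958 -0.763  0.062]
```

Crossed views put the button heights at 68–70 mm (70–72 expected), start–bar spacing is 151.4 mm against 152, and the yaw is about 0.385, so the points agree. Now approaching above the rocker pad with shut fingers, tool y along panel y.

```bash
cat > go.py <<'E'
from h import *; from station import arm
P=dict(pad=[.6205,-.1446],bar=[.5694,-.0829],start=[.5129,.0580])
q=arm.state();Rt=R.from_rotvec(q["eef_rot"]).as_matrix()
print(q["t"],q["position"].round(4),q["ft_force"].round(1),q["finger_gap"].round(3))
for n,p in P.items(): print(n,(Rt.T@(np.r_[p,.10]-q["position"])/.5).round(4),"(z to .10)")
a=np.arctan2(Rt[1,1],Rt[0,1])-np.pi/2-.387; print("spin",(a/np.pi).round(4), "z axis",Rt[:,2].round(4))
E
python3 -m handwheel '[{"travel":[-0.8,-0.69,0],"spin":-0.208,"gripper":0},{"travel":[-0.8,-0.69,0],"spin":-0.208,"gripper":0},{"travel":[-0.8,-0.69,0],"spin":-0.208,"gripper":0},{"travel":[-0.8,-0.69,0],"spin":-0.208,"gripper":0},{"travel":[-0.8,-0.69,0],"spin":-0.208,"gripper":0}]'; python3 go.py
```

```text
t: 0.52
position: [0.2609, 0.3934, 0.231]
eef_rot: [0.483, -3.104, 0.001]
ft_force: [0.1, 1.2, -0.0]
finger_gap: 0.0253
gripper_force: 0.0Traceback (most recent call last):
  File "go.py", line 4, in <module>
    print(q["t"],q["position"].round(4),q["ft_force"].round(1),q["finger_gap"].round(3))
                                                               ^^^^^^^^^^^^^^^^^^^^^
AttributeError: 'float' object has no attribute 'round'
```

```bash
sed -i 's/,q\["finger_gap"\].round(3)/,round(q["finger_gap"],4)/' go.py; python3 go.py
```

```text
0.5167 [0.2609 0.3934 0.231 ] [ 0.1  1.2 -0. ] 0.0253
pad [-0.3579 -1.2436  0.2624] (z to .10)
bar [-0.2981 -1.0949  0.2623] (z to .10)
start [-0.2762 -0.7921  0.2622] (z to .10)
spin -0.0248 z axis [-4.e-04 -6.e-04 -1.e+00]
```

```bash
python3 -m handwheel '[{"travel":[-0.28,-0.98,0],"spin":-0.01,"gripper":0},{"travel":[-0.28,-0.98,0],"spin":-0.01,"gripper":0},{"travel":[-0.28,-0.98,0],"spin":-0.01,"gripper":0},{"travel":[-0.28,-0.98,0],"spin":-0.01,"gripper":0},{"travel":[-0.28,-0.98,0],"spin":-0.01,"gripper":0}]' >/dev/null;  python3 -m handwheel '[{"travel":[-0.2,-0.7,0.1],"spin":0,"gripper":0},{"travel":[-0.2,-0.7,0.1],"spin":0,"gripper":0},{"travel":[-0.2,-0.7,0.1],"spin":0,"gripper":0},{"travel":[-0.2,-0.7,0.1],"spin":0,"gripper":0},{"travel":[-0.2,-0.7,0.1],"spin":0,"gripper":0}]' >/dev/null; python3 go.py
```

```text
1.35 [0.4942 0.0501 0.2026] [0.3 1.3 0.4] -0.0
pad [-0.111  -0.4508  0.205 ] (z to .10)
bar [-0.0549 -0.3007  0.2051] (z to .10)
start [-0.0405  0.0026  0.2052] (z to .10)
spin -0.0169 z axis [-3.e-04  3.e-04 -1.e+00]
```

```bash
python3 -m handwheel '[{"travel":[-0.08,-0.36,0],"spin":-0.01,"gripper":0},{"travel":[-0.08,-0.36,0],"spin":-0.01,"gripper":0},{"travel":[-0.08,-0.36,0],"spin":-0.01,"gripper":0},{"travel":[-0.08,-0.36,0],"spin":-0.01,"gripper":0},{"travel":[-0.08,-0.36,0],"spin":-0.01,"gripper":0}]' >/dev/null;  python3 -m handwheel '[{"travel":[0,0,0],"spin":0,"gripper":0},{"travel":[0,0,0],"spin":0,"gripper":0},{"travel":[0,0,0],"spin":0,"gripper":0},{"travel":[0,0,0],"spin":0,"gripper":0}]' >/dev/null; python3 go.py
```

```text
2.1 [ 0.5898 -0.1035  0.203 ] [-0.3  0.1  1.2] 0.0002
pad [-0.028  -0.099   0.2059] (z to .10)
bar [0.0231 0.0528 0.206 ] (z to .10)
start [0.0275 0.3564 0.2063] (z to .10)
spin -0.0063 z axis [-9.e-04  6.e-04 -1.e+00]
```

```bash
python3 -m handwheel '[{"travel":[-0.028,-0.099,0],"spin":-0.006,"gripper":0},{"travel":[-0.028,-0.099,0],"spin":-0.006,"gripper":0},{"travel":[-0.028,-0.099,0.2],"spin":-0.006,"gripper":0},{"travel":[-0.028,-0.099,0.2],"spin":-0.006,"gripper":0},{"travel":[-0.028,-0.099,0.2],"spin":-0.006,"gripper":0}]' >/dev/null;  python3 -m handwheel '[{"travel":[0,0,0],"spin":0,"gripper":0},{"travel":[0,0,0],"spin":0,"gripper":0},{"travel":[0,0,0],"spin":0,"gripper":0},{"travel":[0,0,0],"spin":0,"gripper":0}]' >/dev/null; python3 go.py; python3 - <<'E'
from station import arm
import cv2,numpy as np
a=arm.camera("scene")[130:330,180:400];b=arm.camera("wrist")
a=cv2.resize(a,(440,400))
cv2.imwrite("pics/p1.png",np.hstack([a,b[:,140:500]])[:,:,::-1])
E
```

```text
2.85 [ 0.623  -0.146   0.1059] [ 0.2 -0.4  1.3] -0.0001
pad [0.0036 0.0046 0.0118] (z to .10)
bar [0.0519 0.1574 0.0112] (z to .10)
start [0.0507 0.461  0.0102] (z to .10)
spin -0.0005 z axis [ 0.0044 -0.0015 -1.    ]
```

View pics/p1.png

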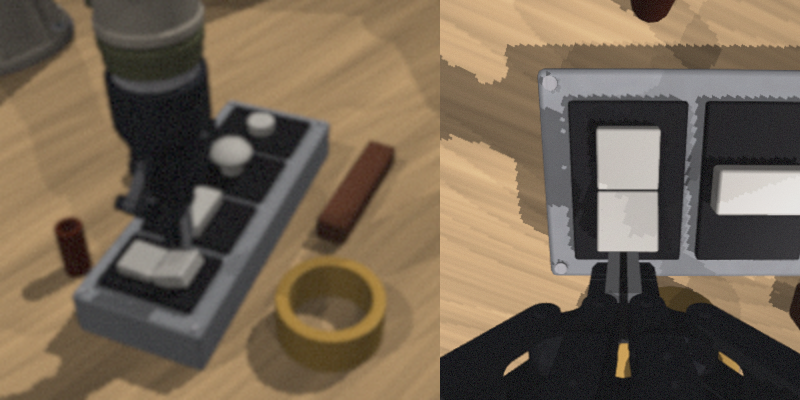

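The picture shows the shut fingers centred over the far half of the rocker (wrist crop: fingers at x≈625, rocker at 628), with its far half raised. Pressing down in steps.

```bash
python3 -m handwheel '[{"travel":[0.004,0.004,0],"spin":0,"gripper":0},{"travel":[0.004,0.004,0.03],"spin":0,"gripper":0},{"travel":[0.004,0.004,0.05],"spin":0,"gripper":0},{"travel":[0.004,0.004,0.065],"spin":0,"gripper":0},{"travel":[0.004,0.004,0.072],"spin":0,"gripper":0}]';  python3 -m handwheel '[{"travel":[0,0,0.006],"spin":0,"gripper":0},{"travel":[0,0,0.006],"spin":0,"gripper":0},{"travel":[0,0,0.006],"spin":0,"gripper":0}]' ; python3 go.py
```

```text
t: 3.37
position: [0.6191, -0.1448, 0.0666]
eef_rot: [-0.6, 3.083, 0.0]
ft_force: [1.5, 1.8, 2.7]
finger_gap: -0.0001
gripper_force: 1.5
t: 3.62
position: [0.6192, -0.1448, 0.066]
eef_rot: [-0.6, 3.082, -0.001]
ft_force: [-1.6, 2.4, 10.6]
finger_gap: -0.0
gripper_force: 5.3
3.6167 [ 0.6192 -0.1448  0.066 ] [-1.6  2.4 10.6] -0.0
pad [-0.0026 -0.0006 -0.068 ] (z to .10)
bar [ 0.0458  0.1521 -0.0682] (z to .10)
start [ 0.0447  0.4557 -0.0685] (z to .10)
spin -0.0007 z axis [ 1.7e-03 -2.0e-04 -1.0e+00]
```

```bash
python3 -m handwheel '[{"travel":[0,0,0.003],"spin":0,"gripper":0},{"travel":[0,0,0.003],"spin":0,"gripper":0},{"travel":[0,0,0.003],"spin":0,"gripper":0}]' ; python3 -m handwheel '[{"travel":[0,0,-0.07],"spin":0,"gripper":0},{"travel":[0,0,-0.07],"spin":0,"gripper":0},{"travel":[0.046,0.152,-0.07],"spin":0,"gripper":0},{"travel":[0.046,0.152,-0.07],"spin":0,"gripper":0},{"travel":[0.046,0.152,-0.07],"spin":0,"gripper":0}]'; python3 -m handwheel '[{"travel":[0,0,0],"spin":0,"gripper":0},{"travel":[0,0,0],"spin":0,"gripper":0},{"travel":[0,0,0],"spin":0,"gripper":0}]' >/dev/null; python3 go.py;python3 - <<'E'
from station import arm
import cv2,numpy as np
a=arm.camera("scene")[130:330,180:400];b=arm.camera("wrist")
a=cv2.resize(a,(440,400))
cv2.imwrite("pics/p2.png",np.hstack([a,b[:,140:500]])[:,:,::-1])
E
```

```text
t: 3.87
position: [0.6193, -0.1449, 0.0659]
eef_rot: [-0.6, 3.081, -0.002]
ft_force: [-5.1, 2.7, 18.3]
finger_gap: 0.0
gripper_force: 9.1
t: 4.28
position: [0.562, -0.0781, 0.096]
eef_rot: [0.604, -3.075, -0.009]
ft_force: [-1.2, 0.2, -0.9]
finger_gap: 0.0
gripper_force: 0.0
4.5333 [ 0.57   -0.0838  0.0979] [0.1 0.6 0.6] 0.0001
pad [-0.0481 -0.1505 -0.0039] (z to .10)
bar [ 0.0004  0.0022 -0.0041] (z to .10)
start [-0.0004  0.3058 -0.0045] (z to .10)
spin -0.0009 z axis [ 1.5e-03 -6.0e-04 -1.0e+00]
```

View pics/p2.png

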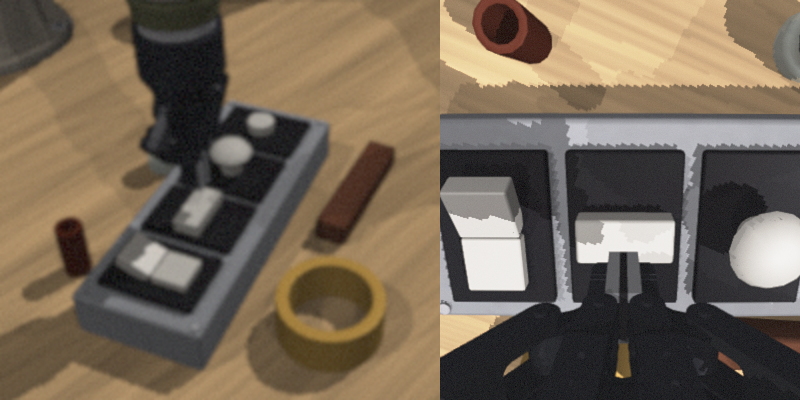

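The rocker is now tipped: its far half is level and its near half raised. The fingers (crop x≈625) sit over the bar key (578–673). Pressing the bar key.

```bash
python3 -m handwheel '[{"travel":[0,0,0.03],"spin":0,"gripper":0},{"travel":[0,0,0.045],"spin":0,"gripper":0},{"travel":[0,0,0.056],"spin":0,"gripper":0},{"travel":[0,0,0.064],"spin":0,"gripper":0},{"travel":[0,0,0.068],"spin":0,"gripper":0}]';  python3 -m handwheel '[{"travel":[0,0,0.006],"spin":0,"gripper":0},{"travel":[0,0,0.006],"spin":0,"gripper":0},{"travel":[0,0,0.006],"spin":0,"gripper":0}]'
```

```text
t: 5.05
position: [0.569, -0.0836, 0.0638]
eef_rot: [0.599, -3.084, 0.001]
ft_force: [-6.2, 0.1, 18.1]
finger_gap: -0.0001
gripper_force: 9.3
t: 5.3
position: [0.5691, -0.0836, 0.0637]
eef_rot: [-0.6, 3.083, -0.003]
ft_force: [-7.5, 0.6, 20.5]
finger_gap: 0.0002
gripper_force: 10.3
```

```bash
python3 -m handwheel '[{"travel":[0,0,-0.2],"spin":0,"gripper":0},{"travel":[0,0,-0.2],"spin":0,"gripper":0},{"travel":[0,0,-0.2],"spin":0,"gripper":0},{"travel":[0,0,-0.2],"spin":0,"gripper":0}]'; python3 -m handwheel '[{"travel":[0,0.306,0],"spin":0,"gripper":0},{"travel":[0,0.306,0],"spin":0,"gripper":0},{"travel":[0,0.306,0],"spin":0,"gripper":0},{"travel":[0,0.306,0],"spin":0,"gripper":0},{"travel":[0,0.306,0],"spin":0,"gripper":0}]'; python3 -m handwheel '[{"travel":[0,0,0],"spin":0,"gripper":0},{"travel":[0,0,0],"spin":0,"gripper":0},{"travel":[0,0,0],"spin":0,"gripper":0}]' >/dev/null; python3 go.py;python3 - <<'E'
from station import arm
import cv2,numpy as np
a=arm.camera("scene")[130:330,180:400];b=arm.camera("wrist")
a=cv2.resize(a,(440,400))
cv2.imwrite("pics/p3.png",np.hstack([a,b[:,140:500]])[:,:,::-1])
E
```

```text
t: 5.63
position: [0.5721, -0.0839, 0.1662]
eef_rot: [-0.599, 3.075, -0.007]
ft_force: [1.1, 0.3, -0.1]
finger_gap: 0.0003
gripper_force: 0.0
t: 6.05
position: [0.5082, 0.0629, 0.1597]
eef_rot: [0.608, -3.079, -0.004]
ft_force: [-0.9, -0.8, -0.2]
finger_gap: 0.0002
gripper_force: 0.0
6.3 [0.512  0.0579 0.1602] [ 0.  -0.6  0.7] 0.0
pad [-0.0497 -0.4567  0.1206] (z to .10)
bar [-0.0011 -0.3041  0.1205] (z to .10)
start [-0.0017 -0.0005  0.1205] (z to .10)
spin -0.0011 z axis [-0.e+00 -2.e-04 -1.e+00]
```

View pics/p3.png

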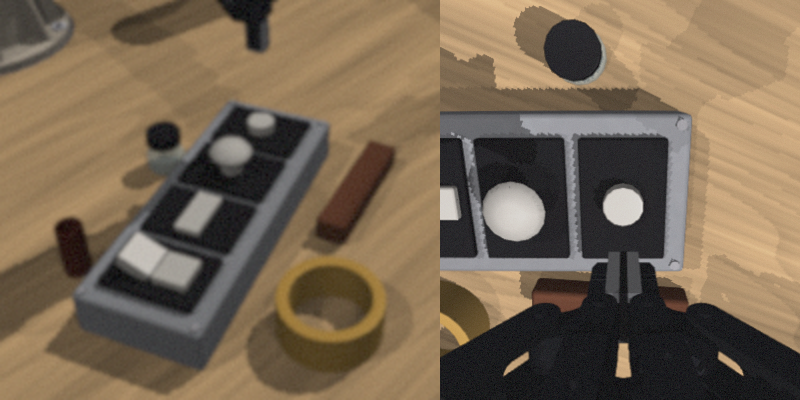

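The bar key now sits low, the rocker is on, and the fingers (x≈624) are aligned with the start button (x≈623). The stop button is clear. Pressing start, then retracting.

```bash
python3 -m handwheel '[{"travel":[-0.002,0,0.08],"spin":0,"gripper":0},{"travel":[-0.002,0,0.14],"spin":0,"gripper":0},{"travel":[-0.002,0,0.165],"spin":0,"gripper":0},{"travel":[-0.002,0,0.182],"spin":0,"gripper":0},{"travel":[-0.002,0,0.191],"spin":0,"gripper":0}]';  python3 -m handwheel '[{"travel":[0,0,0.006],"spin":0,"gripper":0},{"travel":[0,0,0.006],"spin":0,"gripper":0},{"travel":[0,0,0.006],"spin":0,"gripper":0}]'
```

```text
t: 6.82
position: [0.5114, 0.0583, 0.0639]
eef_rot: [0.598, -3.081, -0.001]
ft_force: [-4.7, -1.4, 13.3]
finger_gap: 0.0003
gripper_force: 7.0
t: 7.07
position: [0.5119, 0.0584, 0.0639]
eef_rot: [0.599, -3.083, 0.001]
ft_force: [-7.3, -1.7, 12.0]
finger_gap: 0.0
gripper_force: 5.7
```

Fully in at z = 63.9 mm with 12 N, well above the 5 N needed. Retracting and checking.

```bash
python3 -m handwheel '[{"travel":[0,0,-0.03],"spin":0,"gripper":0},{"travel":[0,0,-0.1],"spin":0,"gripper":0},{"travel":[0,0,-0.2],"spin":0,"gripper":0},{"travel":[0,0,-0.25],"spin":0,"gripper":0},{"travel":[0,0,-0.25],"spin":0,"gripper":0}]'; python3 -m handwheel '[{"travel":[-0.1,0.3,0],"spin":0,"gripper":0},{"travel":[-0.1,0.3,0],"spin":0,"gripper":0},{"travel":[-0.1,0.3,0],"spin":0,"gripper":0},{"travel":[-0.1,0.3,0],"spin":0,"gripper":0},{"travel":[-0.1,0.3,0],"spin":0,"gripper":0}]'; python3 -m handwheel '[{"travel":[0,0,0],"spin":0,"gripper":0},{"travel":[0,0,0],"spin":0,"gripper":0},{"travel":[0,0,0],"spin":0,"gripper":0}]' >/dev/null; python3 - <<'E'
from station import arm
import cv2,numpy as np
a=arm.camera("scene")[130:330,180:400];b=arm.camera("top")
a=cv2.resize(a,(440,400))
cv2.imwrite("pics/p4.png",np.hstack([a,b[:,180:540]])[:,:,::-1])
E
```

```text
t: 7.48
position: [0.5175, 0.0586, 0.1958]
eef_rot: [-0.597, 3.07, -0.005]
ft_force: [1.5, -1.4, -0.0]
finger_gap: 0.0001
gripper_force: 0.0
t: 7.9
position: [0.503, 0.222, 0.1884]
eef_rot: [-0.608, 3.079, 0.004]
ft_force: [0.4, -0.7, -0.5]
finger_gap: 0.0003
gripper_force: 0.0
```

View pics/p4.png

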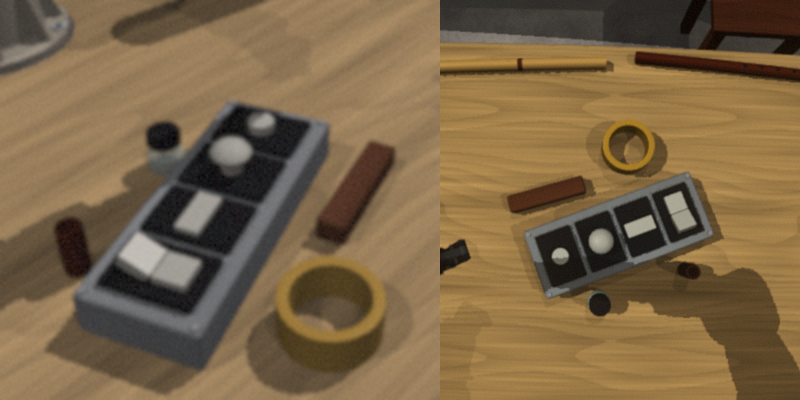

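The rocker is on, the bar key is down, and start is out again. All the bystanders are unmoved and the arm is clear, so I'm handing in.

```bash
python3 -c "
from station import arm
print(arm.job_done())"
```

```text
the job is handed in; nothing more can be done
None
```

I tipped the rocker on, pushed the bar key fully down and pressed and released the start button, in that order; the stop button and bystanders were left untouched, and the job is handed in at about 8 s (no verdict was returned).

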